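# Emergency lid release of a bench centrifuge

### The arm

A 6-joint arm with a two-finger parallel gripper is mounted at the origin on the work surface. World frame = base frame: x ahead of the robot, y to its left, z up, the work surface at z = 0. Lengths are in m, angles in rad, forces in N, time in s.
With the tool pointing down it reaches from about 0.225 to 0.875 m from the base axis. Payload 3.4 kg.
Tool frame: the origin (TCP) lies at the centre of the arm's flange, where the gripper is bolted on; the fingertips stand manip.tcp_to_tips ahead of it and the grasp point (between the pads) lies 155 mm ahead of it (manip.tcp_to_tips is the distance from the TCP to the fingertips, in m); z points along the fingers, y is the line along which they close (so a half turn about z gives the same grasp; the last joint's range is limited). The gripper opens to 85 mm and grips with 20 to 120 N. Pads are 22 mm wide; open, the fingers measure 114 mm over their backs; the gripper's body (76 mm by 85 mm) begins 54 mm behind the grasp point. The pads swing forward as they close: fully open they stand 13 mm farther back than shut.
Start: joints at [-1.263, 0.276, 1.505, -0, 1.361, -0.121], TCP at [0.239, -0.523, 0.405] pointing down, gripper open.
Joint ranges: [-2.89, 2.89], [-0.75, 2.08], [0.22, 2.7], [-1.18, 4.32], [0.11, 2.71], [-2.7, 2.7]. Speed limits (rad/s): [2.57, 2.57, 3.14, 3.14, 3.14, 3.14].

### API

Orientations are given as a unit quaternion [w, x, y, z].
In Python, from rig import sensors, imaging, manip gives the robot as it stands. The module is installed in compiled form; this text tells all that it offers.
- The arm moves only by the tool jog_arm, never from a script. Its argument "plan" is a list of rows, each an object of numbers: "dx", "dy", "dz": the shift along the tool's x, y, z in mm; "ax", "ay", "az": the turn, a rotation vector about the tool's x, y, z in units of 6 degrees (1.0 is 6 degrees); "grip": the closure, from 0 (fully open) to 1 (shut). A call has 1 to 20 rows; each row shifts and turns the commanded pose from where the row before left it, along the tool's axes as they then stand; what a row does not reach is not made up. A row lasts 1/12 s, in which the tool goes at most 41.7 mm and 7.16 degrees, less where a joint would pass 70% of its speed; a pose out of reach is approached as far as the arm can. A call is refused whole if a number of a shift passes 41.7 or a number of a turn 1, either way. A call with a gripper value outside its range is refused whole. The fingers move at their own pace and stop on an object; "grip_force" is the grip in N (left out, the last holds). Time passes only in rows, so rows that do not move let the fingers close. It gives the time, the measured TCP pose, the force, the opening and the grip force at its end, in the units of the state.
- sensors.get_state(): the state, without advancing time (a new reading comes with each control period).
- imaging.get_image(name): name is "scene" or "top" or "wrist"; returns a dict with "image" (384x512x3 uint8, red, green, blue), "K" (3x3 intrinsics, pixels), "k1" (the pictures are not rectified: a ray, as slopes to the right and down, at radius r is drawn at 1 + k1 r^2 times it, then the intrinsics apply), "extrinsics" (4x4, takes a point from world to camera coordinates). Camera axes: x right, y up, looking along -z (the intrinsics and any distortion apply to the point x, -y, -z); pixel columns grow to the right and rows downward; lengths in m; the calibration is good to about 2 mm. A picture is of the moment at which its call begins. There is no depth.
- manip.sign_off(): hands the job in; it is judged then, once.
The state is a dict: "clock": time; "qpos": joint angles; "qd": joint speeds; "effort": joint torques, N m; "position": TCP position; "ee_rot": TCP orientation; "contact_force": force on the tool from outside, world axes, zero at the start; "moment": the same for the moment, N m; "width": finger opening in m; "gripper_force": force on a finger pad.
Only numpy, scipy, OpenCV 4.12 (cv2) and the standard library are available. Lean on these libraries where they do the work, as an engineer would, in place of code of your own. Each camera call takes 0.05 s, during which the arm holds its last target. There are 200 camera calls.

### The job

The centrifuge has lost power with its lid locked. Take the T-shaped release key from its two-hook stand, put its pin down through the slot in the front deck and feel gently along the slot, without forcing anything, for the hidden spring latch that frees the lid; when the lid has sprung up, hang the key back on both hooks of its stand. Leave the other things on the bench standing where they are.

Things in the scene. Friction and masses are not known exactly. Their poses are not given: they have to be found in the camera images.
- key: Release key: a T of a grey plastic bar, 120 mm long (its y), 14 mm wide (its x) and 16 mm high (z), with a hub in its middle, 36 mm long (y), 14 mm wide, from the top of the bar to 30 mm below its centre, and a 9 mm round steel pin, round-ended, that runs from the hub straight down to 123 mm below the bar's centre. Origin at the bar's centre. About 0.1 kg. It starts hanging with both ends of the bar in the hooks of the stand.
- key_tip (a point): Lower end of the key's pin, 123 mm below the bar's centre.
- release_slot (a point): Centre of the slot, with a dark rubber trim, in the white front deck of the centrifuge, at the level of the deck's top (130 mm above the bench). The slot is 14 mm wide (this frame's x) and 50 mm long (y); z is up. The deck is 12 mm thick, with an empty space below it down to a rigid ledge.
- slot_ledge (a point): Point of the hidden rigid ledge right below the slot's middle, 40 mm below the deck's top. The pin stops dead on the ledge, except in one 18 mm wide gap in it, filled flush by the paddle of the spring latch. The middle of the gap is anywhere up to 16 mm to either side of here along y, different each time, and cannot be seen: see lid for the paddle.
- centrifuge: White bench centrifuge, 290 mm deep (x), 240 mm wide (y), deck 130 mm high, fixed to the bench; its front, with the control panel, faces -x. Origin under its middle. The slot's middle is 115 mm in front of the origin.
- lid (a joint): Blue round lid of the centrifuge, hinged at the back: 0 shut and locked, 0.28 rad sprung up on its stop. The latch paddle under the slot yields under the pin from about 4 N, rising to 9 N, and frees the lid when 7 to 10 mm below the ledge (it can go 14 mm). The lid then rises by itself and stays up. Its front edge lies 36 mm behind the slot's middle and rises by about 58 mm.
- lid_front (a point): Middle of the front edge of the lid's 70 mm wide front tab.
- stand: White foot plate (100 mm by 150 mm, 12 mm thick) with two aluminium uprights, 92 mm apart along its y, 156 mm high, each with a hook that points to -x. Fixed to the bench; it stands to the left or to the right of the centrifuge. Origin under the foot plate, below the point midway between the hooks.
- hang_point (a point): Midway between the two hooks of the stand, where the centre of the key's bar lies when the key hangs with its bar along this frame's y (either way round), 148 mm above the bench. The floors of the hooks are 8 mm lower.
- hook_left: Hook at +46 mm along the stand's y: a trough 12 mm wide (y), open at the top and along y, 24 mm between the upright behind and the 14 mm high lip in front, its floor 140 mm above the bench. Origin at the middle of the trough's floor.
- hook_right: The same hook at -46 mm along the stand's y.
- tipbox: Grey tip box with a pale lid, 120 x 85 x 64 mm, loose, on the other side of the centrifuge from the stand. Origin under its middle.
- bottle: Amber bottle, 68 mm across, 160 mm high, loose. Origin under its middle.
- beaker: Glass beaker, 70 mm across, 90 mm high, loose. Origin under its middle.
- jar: White jar, 64 mm across, 75 mm high, loose. Origin under its middle.
- rack: White tube rack, 70 x 170 x 45 mm, with eight empty holes, loose, in front of the centrifuge. Origin under its middle.
- dishes: Closed stack of pale dishes, 90 mm across, 30 mm high, loose. Origin under its middle.
Mind the look-alikes: they are no part of the job. What is meant by the key is not red or turquoise, and is the larger of those in its own colour.

How it is judged:
On the way, in this order (a step that is already met when the one before it is completed fails the run):
1. the key is lifted clear of both hooks (z of key in the frame of hang_point above 0.03 m), for 0.1 s.
2. the lid springs up while the key's pin is in the slot (value of joint lid above 0.1 rad and z of key_tip in the frame of release_slot below -0.03 m and x of key_tip in the frame of release_slot between -0.012 and 0.012 m and y of key_tip in the frame of release_slot between -0.03 and 0.03 m), for 0.04 s.
At the end, for the whole second after the job is handed in: The lid is up (over 0.2 rad); the key hangs at rest with the bar lying in both hooks (touching both, bar's centre within 6 mm of the hang point in height and 20 mm sideways, pin within 0.12 rad of vertical) (value of joint lid above 0.2 rad and contact force between key and hook_left above 0.1 N and contact force between key and hook_right above 0.1 N and z of key in the frame of hang_point between -0.006 and 0.006 m and horizontal distance between key and hang_point below 0.02 m and angle between key's own z axis and vertical below 0.12 rad and linear speed of key below 0.03 m/s).
It fails at once if the key is pressed on the centrifuge with more than 45 N (contact force between key and centrifuge above 45 N).
It fails at once if another thing on the bench is moved by more than 30 mm or tipped (distance of any of tipbox, bottle, beaker, jar, rack, dishes from where it was at the start of the episode above 0.03 m or angle between any of tipbox, bottle, beaker, jar, rack, dishes's own z axis and vertical above 0.5 rad).
It also fails if it takes over 64 s, if anything falls off the work surface, if the arm or the gripper's body presses on something with over 40 N, if the wrist force passes 120 N, or if a joint passes its speed limit or range.

## Working session

There is one attempt and no reset: what is moved stays moved. The work goes in short steps, Python scripts to look and compute and a tool call to move; the robot and the scene stay as the last step left them, time stands still between calls to the robot, and variables do not carry over. Pictures are saved under pics/ and viewed, at most 10 in all, crops included, and the job is handed in when it is done.

Besides the shell and the picture viewer there is one more tool, called after "Request:" by a JSON object that holds its "method" and its "body", one argument or row to a line. jog_arm: Moves the arm, as the interface text tells. Its arguments: {"type":"object","properties":{"plan":{"type":"array"},"grip_force":{"type":"number"}},"required":["plan"]}

```bash
mkdir -p pics; cat > h.py <<'E'
import numpy as np, cv2
from rig import sensors, imaging, manip
def grab(n,f=None):
    d=imaging.get_image(n)
    if f: cv2.imwrite('pics/'+f,d['image'][:,:,::-1])
    return d
def ray(d,u,v):
    K=d['K'];x=(u-K[0,2])/K[0,0];y=(v-K[1,2])/K[1,1]
    r=np.hypot(x,y);s=r
    for _ in range(20): s=r/(1+d['k1']*s*s)
    f=s/r if r>0 else 1
    E=d['extrinsics'];R=E[:3,:3];t=E[:3,3]
    return -R.T@t, R.T@np.array([x*f,-y*f,-1.])
def onz(d,u,v,z):
    o,w=ray(d,u,v); return o+w*(z-o[2])/w[2]
def proj(d,p):
    E=d['extrinsics'];c=E[:3,:3]@np.asarray(p)+E[:3,3]
    x,y=c[0]/-c[2],-c[1]/-c[2];g=1+d['k1']*(x*x+y*y);K=d['K']
    return K[0,0]*x*g+K[0,2],K[1,1]*y*g+K[1,2]
def tri(d1,a,d2,b):
    o,w=ray(d1,*a);p,q=ray(d2,*b)
    s=np.linalg.lstsq(np.c_[w,-q],p-o,rcond=None)[0]
    A,B=o+w*s[0],p+q*s[1]; return (A+B)/2,np.linalg.norm(A-B)
E
python3 - <<'E'
from h import *
a=grab('top','top.png');b=grab('scene','scene.png')
im=np.hstack([a['image'],b['image']])[:,:,::-1]
s=sensors.get_state();print(s,manip.tcp_to_tips)
for d in(a,b):
    E=d['extrinsics'];print(-E[:3,:3].T@E[:3,3],d['K'][0,0],d['k1'])
E
```

```text
{'clock': 0.1, 'qpos': array([-1.26298175e+00,  2.76517592e-01,  1.50600347e+00,  4.46431117e-07,
        1.36073718e+00, -1.20986986e-01]), 'qd': array([-0.0003088 , -0.00217991, -0.00099201, -0.00129838, -0.00095782,
       -0.00104413]), 'effort': array([ 1.34172147e-03, -4.17698157e+01, -2.46406406e+01, -2.34801910e-04,
        5.79634972e-03, -2.75455285e-06]), 'position': array([ 0.23901611, -0.52275241,  0.40393529]), 'ee_rot': array([-8.29186528e-04,  9.77103731e-01,  2.12761850e-01, -7.74643274e-05]), 'contact_force': array([0.13595898, 0.33961187, 0.15413034]), 'moment': array([-0.00918174, -0.0316341 , -0.01738827]), 'gripper_force': 0.0, 'width': 0.08539367908859748} 0.1734
[0.40790205 0.006292   1.35797289] 457.41218794543624 0.032115786924823836
[1.35199557 0.06290842 1.20284683] 393.9447107820394 -0.04508014419036606
```

View pics/top.png

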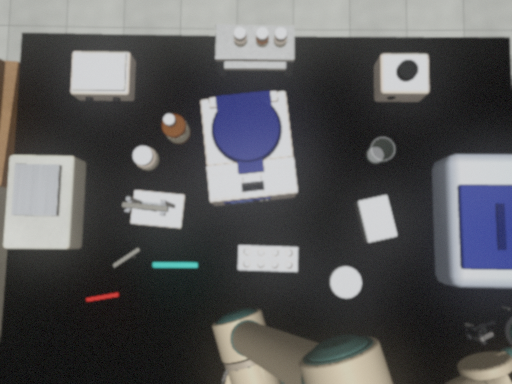

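View pics/scene.png

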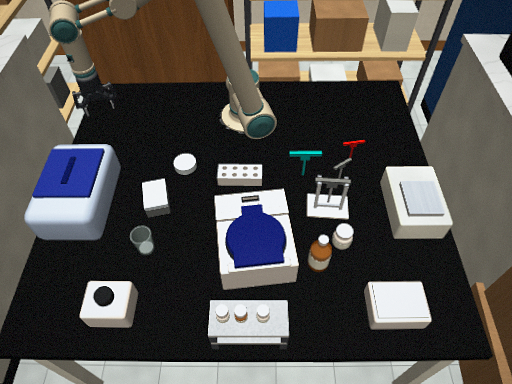

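The top view shows the stand at about (158,209), the slot at (252,186) and small decoy keys at (127,257), (175,265) and (103,297). In the scene view the stand is at (328,195) and the slot at (250,199). I'll zoom in on both.

```bash
python3 - <<'E'
from h import *
a=cv2.imread('pics/top.png');b=cv2.imread('pics/scene.png')
A=cv2.resize(a[175:240,110:210],(800,520),interpolation=cv2.INTER_CUBIC)
cv2.imwrite('pics/c1.png',A)
B=cv2.resize(b[150:225,285:375],(720,600),interpolation=cv2.INTER_CUBIC)
cv2.imwrite('pics/c2.png',B)
C=np.hstack([cv2.resize(a[160:210,195:305],(440,200),interpolation=cv2.INTER_CUBIC)])
D=cv2.resize(b[185:225,205:300],(440,185),interpolation=cv2.INTER_CUBIC)
cv2.imwrite('pics/c3.png',np.vstack([C,D]))
E
```

```text
(no output)
```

View pics/c1.png

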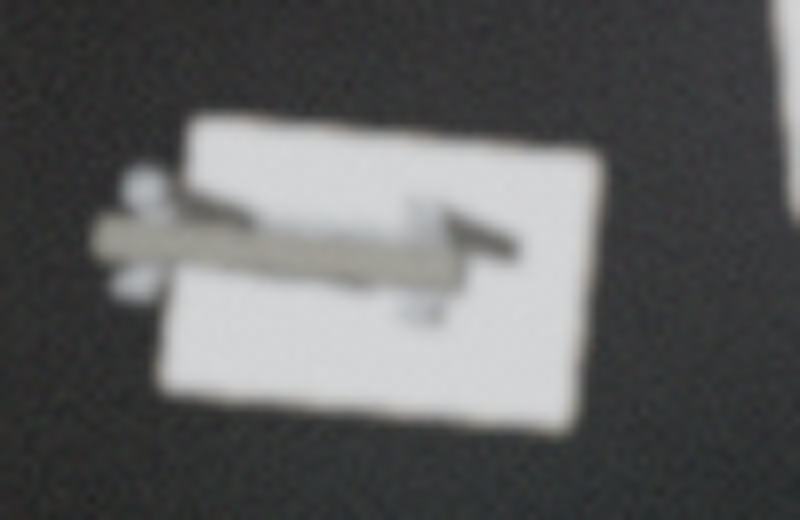

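View pics/c2.png

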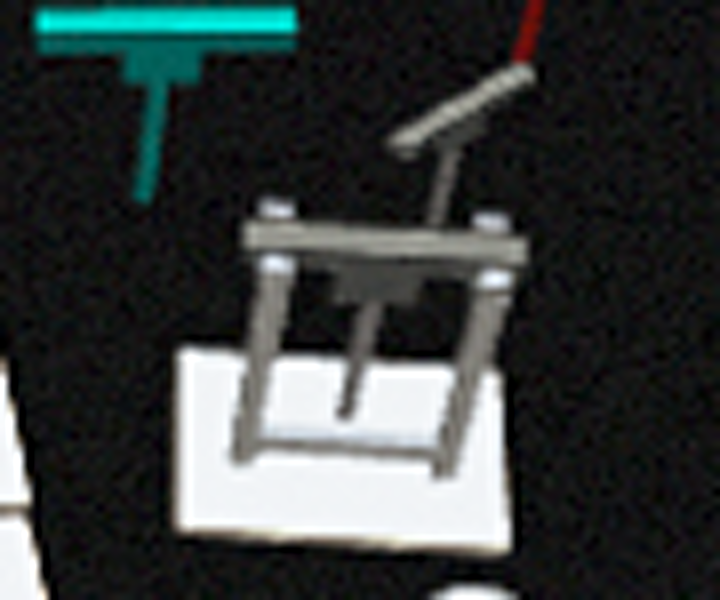

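View pics/c3.png

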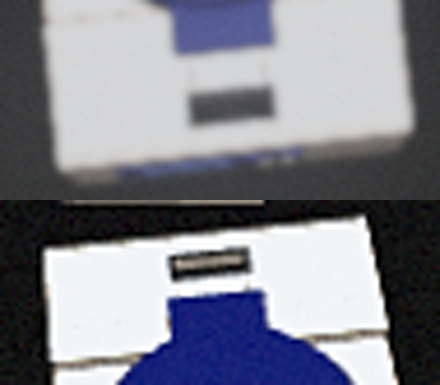

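The crops show the bar in both hooks: its ends are at about (121.4,204.1) and (168.0,208.1) in top, with its centre at about (333,180) in scene. The slot trim is at about (252.5,186) in top and (250,198.5) in scene.

```bash
cat > m.py <<'E'
from h import *
a=grab('top');b=grab('scene')
def c(off,s,p): return (off[0]+(p[0]+.5)/s-.5,off[1]+(p[1]+.5)/s-.5)
L=[c((110,175),8,p) for p in((92,236),(465,268))]
S=[c((285,150),8,p) for p in((245,235),(527,250))]   # scene left = world -y
for z in(.156,):
    P=[onz(a,*p,z) for p in L];Q=[onz(b,*p,z) for p in S]
    for n,W in(('top',P),('scene',Q)):
        d=W[0]-W[1];print(n,W,np.linalg.norm(d),'mid',(W[0]+W[1])/2,'yaw',np.arctan2(-d[0],d[1])if d[1]>0 else np.arctan2(d[0],-d[1]))
print('tri',tri(a,np.mean(L,0),b,np.mean(S,0)))
# slot trim
def slot(d,x0,y0,x1,y1):
    g=cv2.cvtColor(d['image'],cv2.COLOR_RGB2GRAY)[y0:y1,x0:x1]
    m=(g<150).astype(np.uint8)
    n,l,st,ce=cv2.connectedComponentsWithStats(m)
    i=1+np.argmax(st[1:,4]);print(st[1:])
    cs=cv2.findContours((l==i).astype(np.uint8),0,2)[0][0]
    r=cv2.minAreaRect(cs);bx=cv2.boxPoints(r)+[x0,y0]
    return bx
for n,d,r in(('top',a,(238,178,268,197)),('scene',b,(238,192,262,206))):
    bx=slot(d,*r);W=np.array([onz(d,*p,.13) for p in bx]);print(n,bx.mean(0),W.mean(0),[np.linalg.norm(W[i]-W[i-1]) for i in(1,2)],W[1]-W[0],W[2]-W[1]); 
    if n=='top':m1=bx.mean(0)
    else:print(tri(a,m1,b,bx.mean(0)))
# deck corners, bright mask in top
E
python3 m.py
```

```text
top [array([0.50910855, 0.3734579 , 0.156     ]), array([0.4996595 , 0.25102835, 0.156     ])] 0.12279363954810621 mid [0.50438403 0.31224312 0.156     ] yaw -0.07702679899384471
scene [array([0.50303623, 0.25660033, 0.156     ]), array([0.51212758, 0.37576294, 0.156     ])] 0.11950891526662298 mid [0.50758191 0.31618163 0.156     ] yaw -0.07614617360746481
tri (array([0.50472076, 0.31529398, 0.15193546]), np.float64(0.00381126952353367))
[[  4   4  22  10 173]]
top [252.39024353 186.01219559] [0.56355514 0.02943041 0.13      ] [np.float64(0.057710455110350875), np.float64(0.021992125194694366)] [ 0.00697575 -0.05728731  0.        ] [-0.02183758 -0.00260265  0.        ]
[[  0   0  11   2  12]
 [  3   3  18   8 102]
 [ 11  12  13   2  16]]
scene [249.65243721 198.37195164] [0.56463216 0.03275983 0.13      ] [np.float64(0.058981749535909934), np.float64(0.024090741251566603)] [-0.0076964   0.05847745  0.        ] [0.02400378 0.00204503 0.        ]
(array([0.56365679, 0.03107621, 0.1284373 ]), np.float64(0.0032192231184587855))
```

Request:
{"method": "jog_arm", "body": {
  "plan": [
    {"dx":28,"dy":-30,"grip":0},
    {"dx":28,"dy":-30},
    {"dx":28,"dy":-30},
    {"dx":28,"dy":-30},
    {"dx":28,"dy":-30},
    {"dx":28,"dy":-30},
    {"dx":28,"dy":-30},
    {"dx":28,"dy":-30},
    {"dx":28,"dy":-30},
    {"dx":28,"dy":-30},
    {"dx":28,"dy":-30},
    {"dx":28,"dy":-30},
    {"dx":28,"dy":-30},
    {"dx":28,"dy":-30},
    {"dx":28,"dy":-30},
    {"dx":28,"dy":-30},
    {"dx":28,"dy":-30},
    {"dx":28,"dy":-30},
    {"dx":28,"dy":-30},
    {"dx":28,"dy":-30}
  ]
}}

```text
$.plan[0]: bad value
```

Request:
{"method": "jog_arm", "body": {
  "plan": [
    {"dx":15,"dy":-25},
    {"dx":15,"dy":-25},
    {"az":-1},
    {"az":-1},
    {"az":-1},
    {"az":-1},
    {"az":-1},
    {"az":-1},
    {"az":-1},
    {"az":-1},
    {"az":-1},
    {"az":-1},
    {"az":-0.17},
    {}
  ]
}}

```text
$.plan[0]: bad value
```

```bash
cat >> h.py <<'E'
from scipy.spatial.transform import Rotation as Rn
def pose():
    s=sensors.get_state();q=s['ee_rot'];return s,Rn.from_quat([q[1],q[2],q[3],q[0]]).as_matrix()
def to(p,psi=None):
    s,R=pose();y=R[:,1];a=np.arctan2(y[1],y[0])
    print('t',s['clock'],'pos',s['position'].round(4),'z',R[:,2].round(4),'psi',round(a,4),'F',s['contact_force'].round(2),'M',s['moment'].round(2),'w',s['width'])
    print('tool mm',(1000*R.T@(np.array(p)-s['position'])).round(1),'az units',None if psi is None else round(-np.degrees(psi-a)/6,3))
E
python3 - <<'E'
from h import *
d=grab('wrist','w1.png');to([.506,.314,.405],-.077)
E=d['extrinsics'];print(-E[:3,:3].T@E[:3,3],proj(d,[.506,.314,.156]))
E
```

```text
t 0.25 pos [ 0.239  -0.5229  0.4043] z [-2.e-04  8.e-04 -1.e+00] psi -1.142 F [ 0.35  0.73 -0.69] M [-0.05  0.03 -0.  ] w 0.08548985228390969
tool mm [ 5.907e+02 -6.501e+02 -1.000e-01] az units -10.17
[ 0.31339852 -0.48942412  0.37300586] (np.float64(-6210.247616914547), np.float64(-5287.24059380798))
```

View pics/w1.png

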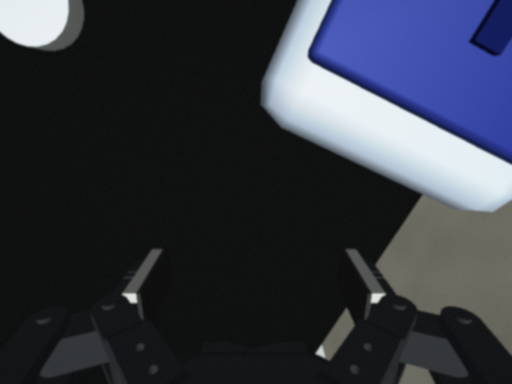

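The move was refused, so the picture only shows the start pose, with the fingers at the bottom and a look-alike machine top right. Next I'll try rows with every key filled in.

Request:
{"method": "jog_arm", "body": {
  "plan": [
    {"dx":28,"dy":-30,"dz":0,"ax":0,"ay":0,"az":0,"grip":0}
  ]
}}

```text
clock: 0.33
position: [0.251, -0.4891, 0.4039]
ee_rot: [0.003, 0.978, 0.211, -0.001]
contact_force: [2.0, -0.4, 0.6]
width: 0.0854
gripper_force: 0.0
```

Request:
{"method": "jog_arm", "body": {
  "plan": [
    {"dx":28,"dy":-30,"dz":0,"ax":0,"ay":0,"az":0,"grip":0},
    {"dx":28,"dy":-30,"dz":0,"ax":0,"ay":0,"az":0,"grip":0},
    {"dx":28,"dy":-30,"dz":0,"ax":0,"ay":0,"az":0,"grip":0},
    {"dx":28,"dy":-30,"dz":0,"ax":0,"ay":0,"az":0,"grip":0},
    {"dx":28,"dy":-30,"dz":0,"ax":0,"ay":0,"az":0,"grip":0},
    {"dx":28,"dy":-30,"dz":0,"ax":0,"ay":0,"az":0,"grip":0},
    {"dx":28,"dy":-30,"dz":0,"ax":0,"ay":0,"az":0,"grip":0},
    {"dx":28,"dy":-30,"dz":0,"ax":0,"ay":0,"az":0,"grip":0},
    {"dx":28,"dy":-30,"dz":0,"ax":0,"ay":0,"az":0,"grip":0},
    {"dx":28,"dy":-30,"dz":0,"ax":0,"ay":0,"az":0,"grip":0},
    {"dx":28,"dy":-30,"dz":0,"ax":0,"ay":0,"az":0,"grip":0},
    {"dx":28,"dy":-30,"dz":0,"ax":0,"ay":0,"az":0,"grip":0},
    {"dx":28,"dy":-30,"dz":0,"ax":0,"ay":0,"az":0,"grip":0},
    {"dx":28,"dy":-30,"dz":0,"ax":0,"ay":0,"az":0,"grip":0},
    {"dx":28,"dy":-30,"dz":0,"ax":0,"ay":0,"az":0,"grip":0},
    {"dx":28,"dy":-30,"dz":0,"ax":0,"ay":0,"az":0,"grip":0},
    {"dx":28,"dy":-30,"dz":0,"ax":0,"ay":0,"az":0,"grip":0},
    {"dx":28,"dy":-30,"dz":0,"ax":0,"ay":0,"az":0,"grip":0},
    {"dx":28,"dy":-30,"dz":0,"ax":0,"ay":0,"az":0,"grip":0}
  ]
}}

```text
clock: 1.92
position: [0.499, 0.2578, 0.4046]
ee_rot: [0.0, 0.977, 0.213, 0.0]
contact_force: [0.6, -0.6, 0.8]
width: 0.0854
gripper_force: 0.0
```

Request:
{"method": "jog_arm", "body": {
  "plan": [
    {"dx":15,"dy":-25,"dz":0,"ax":0,"ay":0,"az":0,"grip":0},
    {"dx":15,"dy":-25,"dz":0,"ax":0,"ay":0,"az":0,"grip":0},
    {"dx":0,"dy":0,"dz":0,"ax":0,"ay":0,"az":-1,"grip":0},
    {"dx":0,"dy":0,"dz":0,"ax":0,"ay":0,"az":-1,"grip":0},
    {"dx":0,"dy":0,"dz":0,"ax":0,"ay":0,"az":-1,"grip":0},
    {"dx":0,"dy":0,"dz":0,"ax":0,"ay":0,"az":-1,"grip":0},
    {"dx":0,"dy":0,"dz":0,"ax":0,"ay":0,"az":-1,"grip":0},
    {"dx":0,"dy":0,"dz":0,"ax":0,"ay":0,"az":-1,"grip":0},
    {"dx":0,"dy":0,"dz":0,"ax":0,"ay":0,"az":-1,"grip":0},
    {"dx":0,"dy":0,"dz":0,"ax":0,"ay":0,"az":-1,"grip":0},
    {"dx":0,"dy":0,"dz":0,"ax":0,"ay":0,"az":-1,"grip":0},
    {"dx":0,"dy":0,"dz":0,"ax":0,"ay":0,"az":-1,"grip":0},
    {"dx":0,"dy":0,"dz":0,"ax":0,"ay":0,"az":-0.17,"grip":0},
    {"dx":0,"dy":0,"dz":0,"ax":0,"ay":0,"az":0,"grip":0}
  ]
}}

```text
clock: 3.08
position: [0.5054, 0.3135, 0.4045]
ee_rot: [-0.0, 0.734, 0.679, -0.0]
contact_force: [1.0, 0.0, 0.1]
width: 0.0856
gripper_force: 0.0
```

```bash
python3 - <<'E'
from h import *
d=grab('wrist','w2.png');to([.506,.314,.405],-.077)
E=d['extrinsics'];print(-E[:3,:3].T@E[:3,3],proj(d,[.506,.314,.156]))
E
```

```text
t 3.1333 pos [0.5054 0.3135 0.4046] z [-2.e-04 -2.e-04 -1.e+00] psi -0.0792 F [ 0.87  0.25 -0.65] M [ 0.    0.01 -0.  ] w 0.08504065889316942
tool mm [ 0.6  0.6 -0.4] az units -0.021
[0.51252518 0.39387866 0.37333153] (np.float64(253.62038871031214), np.float64(203.1037631784771))
```

View pics/w2.png

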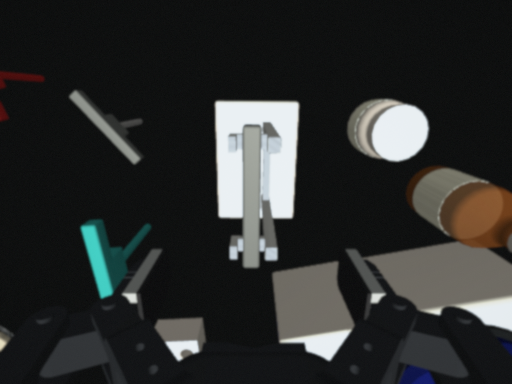

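The wrist view shows the key bar from (252,125) to (251,267), about 243–261 wide, seated in both hooks (dark uprights on the right, lips on the left). The bottle and jar are well to the right.

```bash
python3 - <<'E'
from h import *
d=grab('wrist');g=d['image'].astype(int)
print(g[180,236:268].mean(1).astype(int), g[150,236:268].mean(1).astype(int)); print(g[118:132,252].mean(1).astype(int),g[258:274,251].mean(1).astype(int))
A=onz(d,252.2,124.5,.156);B=onz(d,251,267.5,.156);print(A,B,(A+B)/2,np.linalg.norm(A-B),(B-A)[0]/(B-A)[1])
for r in(150,180,220):print(onz(d,243,r,.156),onz(d,261,r,.156))
E
```

```text
[239 239 239 239 239 231 202 156 143 152 157 157 157 158 157 158 158 158
 158 159 158 155 148 148 182 218 219 211 208 208 209 209] [204 225 234 235 234 222 179 142 144 156 161 162 162 163 162 162 163 162
 162 162 163 162 156 143 166 216 225 212 206 206 194 180]
[239 239 239 239 236 221 168 112 110 135 155 163 165 165] [144 145 144 143 144 144 143 140 127  94  51  24  15  16  15  15]
[0.50985652 0.3748852  0.156     ] [0.49908491 0.25552586 0.156     ] [0.50447072 0.31520553 0.156     ] 0.11984439590540366 0.09024523234508303
[0.50147377 0.35684733 0.156     ] [0.51490707 0.35577304 0.156     ]
[0.49934752 0.33363623 0.156     ] [0.51323256 0.33252742 0.156     ]
[0.49628034 0.30014781 0.156     ] [0.51081627 0.29898945 0.156     ]
```

Request:
{"method": "jog_arm", "body": {
  "plan": [
    {"dx":1.8,"dy":-1.0,"dz":20,"ax":0,"ay":0,"az":0.03,"grip":0},
    {"dx":0,"dy":0,"dz":20,"ax":0,"ay":0,"az":0,"grip":0},
    {"dx":0,"dy":0,"dz":20,"ax":0,"ay":0,"az":0,"grip":0},
    {"dx":0,"dy":0,"dz":20,"ax":0,"ay":0,"az":0,"grip":0},
    {"dx":0,"dy":0,"dz":15,"ax":0,"ay":0,"az":0,"grip":0},
    {"dx":0,"dy":0,"dz":10,"ax":0,"ay":0,"az":0,"grip":0},
    {"dx":0,"dy":0,"dz":5,"ax":0,"ay":0,"az":0,"grip":0},
    {"dx":0,"dy":0,"dz":0,"ax":0,"ay":0,"az":0,"grip":0.4},
    {"dx":0,"dy":0,"dz":0,"ax":0,"ay":0,"az":0,"grip":0.6},
    {"dx":0,"dy":0,"dz":0,"ax":0,"ay":0,"az":0,"grip":0.7},
    {"dx":0,"dy":0,"dz":0,"ax":0,"ay":0,"az":0,"grip":0.8},
    {"dx":0,"dy":0,"dz":0,"ax":0,"ay":0,"az":0,"grip":0.9},
    {"dx":0,"dy":0,"dz":0,"ax":0,"ay":0,"az":0,"grip":1},
    {"dx":0,"dy":0,"dz":0,"ax":0,"ay":0,"az":0,"grip":1},
    {"dx":0,"dy":0,"dz":0,"ax":0,"ay":0,"az":0,"grip":1},
    {"dx":0,"dy":0,"dz":0,"ax":0,"ay":0,"az":0,"grip":1}
  ],
  "grip_force": 60
}}

```text
clock: 4.52
position: [0.5048, 0.3155, 0.2955]
ee_rot: [0.0, 0.735, 0.678, 0.001]
contact_force: [0.2, -0.1, 5.1]
width: 0.0135
gripper_force: 58.8
```

```bash
python3 - <<'E'
from h import *
to([.5045,.3152,.295],-.082)
E
```

```text
t 4.5167 pos [0.5048 0.3155 0.2955] z [ 1.4e-03  6.0e-04 -1.0e+00] psi -0.0802 F [ 0.22 -0.07  5.05] M [-0.09  0.06 -0.01] w 0.013467540519875558
tool mm [-0.3 -0.2  0.5] az units 0.017
```

Request:
{"method": "jog_arm", "body": {
  "plan": [
    {"dx":0,"dy":0,"dz":-10,"ax":0,"ay":0,"az":0,"grip":1},
    {"dx":0,"dy":0,"dz":-20,"ax":0,"ay":0,"az":0,"grip":1},
    {"dx":0,"dy":0,"dz":-20,"ax":0,"ay":0,"az":0,"grip":1},
    {"dx":0,"dy":0,"dz":-30,"ax":0,"ay":0,"az":0,"grip":1},
    {"dx":0,"dy":0,"dz":-30,"ax":0,"ay":0,"az":0,"grip":1},
    {"dx":0,"dy":0,"dz":-20,"ax":0,"ay":0,"az":0,"grip":1},
    {"dx":0,"dy":0,"dz":-10,"ax":0,"ay":0,"az":-0.96,"grip":1},
    {"dx":0,"dy":0,"dz":0,"ax":0,"ay":0,"az":-1,"grip":1},
    {"dx":-20,"dy":0.8,"dz":0,"ax":0,"ay":0,"az":0,"grip":1},
    {"dx":-35,"dy":1.4,"dz":0,"ax":0,"ay":0,"az":0,"grip":1},
    {"dx":-35,"dy":1.4,"dz":0,"ax":0,"ay":0,"az":0,"grip":1},
    {"dx":-35,"dy":1.4,"dz":0,"ax":0,"ay":0,"az":0,"grip":1},
    {"dx":-40,"dy":1.5,"dz":0,"ax":0,"ay":0,"az":0,"grip":1},
    {"dx":-40,"dy":1.5,"dz":0,"ax":0,"ay":0,"az":0,"grip":1},
    {"dx":-40,"dy":1.5,"dz":0,"ax":0,"ay":0,"az":0,"grip":1},
    {"dx":-40,"dy":1.5,"dz":0,"ax":0,"ay":0,"az":0,"grip":1},
    {"dx":-35,"dy":1.5,"dz":0,"ax":0,"ay":0,"az":0,"grip":1},
    {"dx":-25,"dy":1,"dz":0,"ax":0,"ay":0,"az":0,"grip":1},
    {"dx":-14,"dy":0.5,"dz":0,"ax":0,"ay":0,"az":0,"grip":1},
    {"dx":0,"dy":0,"dz":0,"ax":0,"ay":0,"az":0,"grip":1}
  ]
}}

```text
clock: 6.18
position: [0.5636, -0.0416, 0.4344]
ee_rot: [0.0, 0.663, 0.749, -0.001]
contact_force: [0.3, 0.5, 0.1]
width: 0.0134
gripper_force: 58.4
```

```bash
python3 - <<'E'
from h import *
d=grab('wrist','w3.png');to([.564,.031,.4355],.125);b=grab('scene','s3.png');a=grab('top','t3.png')
p=sensors.get_state()['position'];print(proj(d,[.564,.031,.13]));tip=p-[0,0,.1475+.123];print(tip,'tip scene',proj(b,tip),'top bar',proj(b,p-[0,0,.1395]))
print('tip wrist',proj(d,tip))
B=cv2.imread('pics/s3.png');u,v=map(int,proj(b,p-[0,0,.2]));B=cv2.resize(B[v-35:v+40,u-35:u+35],(560,600),interpolation=2);cv2.imwrite('pics/s3c.png',B);print(u-35,v-35)
E
```

```text
t 6.2333 pos [ 0.5633 -0.0399  0.4345] z [-8.e-04  9.e-04 -1.e+00] psi 0.1228 F [-0.24  0.46 -0.38] M [ 0.01 -0.02  0.01] w 0.013193824467563358
tool mm [70.2  9.4 -1. ] az units -0.021
(np.float64(263.38736037755103), np.float64(106.52433733405336))
[ 0.56298477 -0.03808428  0.16409969] tip scene (np.float64(228.08352595652622), np.float64(191.98752235222597)) top bar (np.float64(225.29218854796144), np.float64(166.0331536536071))
tip wrist (np.float64(252.92390048200724), np.float64(190.67899947722788))
191 143
```

View pics/w3.png

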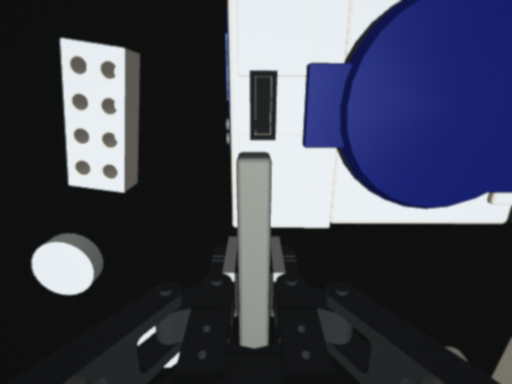

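View pics/s3c.png

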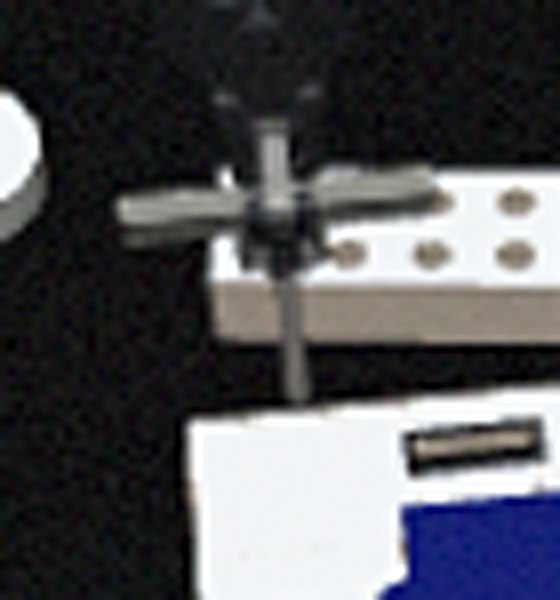

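The wrist view shows the slot trim at x 250–277, y 70–140 and the bar parallel to it. In the scene crop the pin tip is at about (228.2,192.9), against (228.1,192.0) predicted, so the key hangs straight in the grip.

```bash
python3 - <<'E'
from h import *
d=grab('wrist');g=cv2.cvtColor(d['image'],cv2.COLOR_RGB2GRAY)
x0,y0=242,60;m=(g[60:150,242:290]<110).astype(np.uint8)
n,l,st,ce=cv2.connectedComponentsWithStats(m);i=1+np.argmax(st[1:,4]);print(st[i])
c=cv2.findContours((l==i).astype(np.uint8),0,2)[0][0]
bx=cv2.boxPoints(cv2.minAreaRect(c))+[x0,y0];W=np.array([onz(d,*p,.13) for p in bx]);print(bx,W.mean(0),W[1]-W[0],W[2]-W[1])
for e in(W[1]-W[0],W[2]-W[1]):print(np.linalg.norm(e),np.arctan2(e[1],e[0]))
# bar in same view, top z
s,R=pose();zt=s['position'][2]-.1395
for r in(175,230):
    q=g[r,225:285].astype(int);dq=np.diff(q);L=225+np.argmax(dq)+.5;Rr=225+np.argmin(dq)+.5
    A,B=onz(d,L,r,zt),onz(d,Rr,r,zt);print(L,Rr,(A+B)/2,np.linalg.norm(A-B), 'tool',R.T@((A+B)/2-s['position']))
q=np.diff(g[135:175,254].astype(int));print(q); f=g[335:360,254].astype(int);print(f)
print(s['position'])
E
```

```text
[   9   17   26   67 1697]
[[251.  77.]
 [276.  77.]
 [276. 143.]
 [251. 143.]] [0.56367416 0.03136305 0.13      ] [0.02165509 0.00271433 0.        ] [ 0.00852187 -0.05676352  0.        ]
0.021824537807889333 0.12469359689388776
0.05739965053065811 -1.4217799593278115
231.5 235.5 [0.5493747  0.01296889 0.29518496] 0.0015340591305731583 tool [ 0.05181086 -0.00701852  0.13956311]
232.5 236.5 [ 0.55217031 -0.01002537  0.29518496] 0.0016334377275528983 tool [ 0.02864765 -0.00714467  0.13953614]
[  0   3   1  -7 -10  -4   4  29  64  67  31   8   0  -2 -10 -39 -68 -54
 -13   1   5  14  22  19  16  12   9   8   3   0  -1   1   0  -1   0   0
   0   0   1]
[146 146 146 146 145 145 146 145 146 145 145 141 122  79  36  22  17  19
  18  18  17  21  19  21  22]
[ 0.56294164 -0.03769842  0.43468496]
```

Request:
{"method": "jog_arm", "body": {
  "plan": [
    {"dx":20,"dy":2.7,"dz":0,"ax":0,"ay":0,"az":0,"grip":1},
    {"dx":20,"dy":2.7,"dz":0,"ax":0,"ay":0,"az":0,"grip":1},
    {"dx":16,"dy":2.2,"dz":0,"ax":0,"ay":0,"az":0,"grip":1},
    {"dx":8,"dy":1,"dz":0,"ax":0,"ay":0,"az":0,"grip":1},
    {"dx":4,"dy":0.6,"dz":5,"ax":0,"ay":0,"az":0,"grip":1},
    {"dx":0,"dy":0,"dz":10,"ax":0,"ay":0,"az":0,"grip":1},
    {"dx":0,"dy":0,"dz":10,"ax":0,"ay":0,"az":0,"grip":1},
    {"dx":0,"dy":0,"dz":0,"ax":0,"ay":0,"az":0,"grip":1},
    {"dx":0,"dy":0,"dz":0,"ax":0,"ay":0,"az":0,"grip":1},
    {"dx":0,"dy":0,"dz":0,"ax":0,"ay":0,"az":0,"grip":1}
  ]
}}

```text
clock: 7.22
position: [0.564, 0.0289, 0.4093]
ee_rot: [-0.0, 0.662, 0.75, -0.0]
contact_force: [-0.4, -0.6, -0.5]
width: 0.0133
gripper_force: 58.4
```

```bash
python3 - <<'E'
from h import *
to([.5637,.0312,.4105],.128)
b=grab('scene','s4.png');B=cv2.imread('pics/s4.png')[165:215,215:285]
cv2.imwrite('pics/s4c.png',cv2.resize(B,(784,560),interpolation=2))
p=sensors.get_state()['position'];print('tip',proj(b,p-[0,0,.2705]),'slot',proj(b,[.5637,.0312,.13]))
E
```

```text
t 7.2167 pos [0.564  0.0289 0.4093] z [-6.e-04 -2.e-04 -1.e+00] psi 0.1242 F [-0.35 -0.56 -0.46] M [-0.02 -0.04 -0.02] w 0.013290758968005625
tool mm [ 2.3  0.  -1.2] az units -0.037
tip (np.float64(248.45792793010122), np.float64(196.59879761143986)) slot (np.float64(249.20352176891274), np.float64(198.1354722685186))
```

View pics/s4c.png

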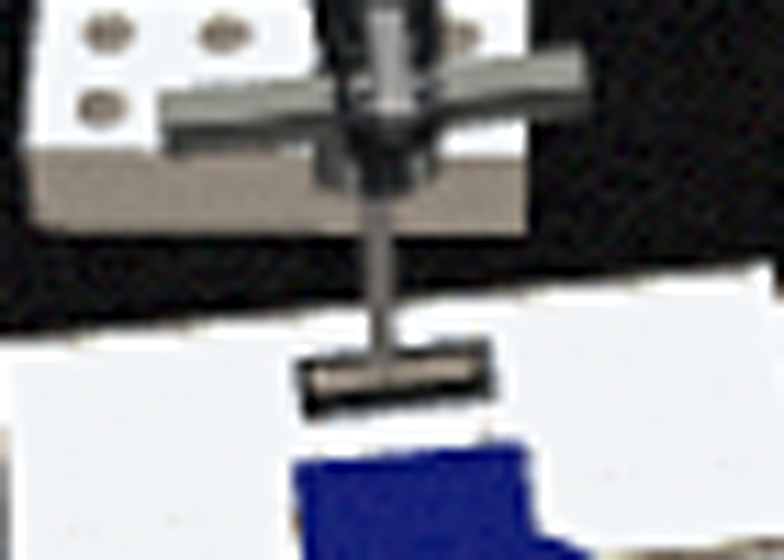

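The pin tip sits just above the slot, near (382,365) in the crop, and is in line with it across x. I'll shift 2 mm along the slot and go down slowly.

Request:
{"method": "jog_arm", "body": {
  "plan": [
    {"dx":2,"dy":0,"dz":3,"ax":0,"ay":0,"az":0,"grip":1},
    {"dx":0,"dy":0,"dz":3,"ax":0,"ay":0,"az":0,"grip":1},
    {"dx":0,"dy":0,"dz":3,"ax":0,"ay":0,"az":0,"grip":1},
    {"dx":0,"dy":0,"dz":3,"ax":0,"ay":0,"az":0,"grip":1},
    {"dx":0,"dy":0,"dz":0,"ax":0,"ay":0,"az":0,"grip":1},
    {"dx":0,"dy":0,"dz":0,"ax":0,"ay":0,"az":0,"grip":1}
  ]
}}

```text
clock: 7.77
position: [0.5636, 0.0315, 0.3974]
ee_rot: [-0.0, 0.661, 0.75, -0.0]
contact_force: [0.4, 0.8, -0.6]
width: 0.0134
gripper_force: 58.4
```

Request:
{"method": "jog_arm", "body": {
  "plan": [
    {"dx":0,"dy":0,"dz":3,"ax":0,"ay":0,"az":0,"grip":1},
    {"dx":0,"dy":0,"dz":3,"ax":0,"ay":0,"az":0,"grip":1},
    {"dx":0,"dy":0,"dz":0,"ax":0,"ay":0,"az":0,"grip":1}
  ]
}}

```text
clock: 8.02
position: [0.5634, 0.0316, 0.391]
ee_rot: [-0.0, 0.662, 0.75, -0.0]
contact_force: [-0.4, -0.7, -1.0]
width: 0.0136
gripper_force: 58.4
```

Request:
{"method": "jog_arm", "body": {
  "plan": [
    {"dx":0,"dy":0,"dz":4,"ax":0,"ay":0,"az":0,"grip":1},
    {"dx":0,"dy":0,"dz":4,"ax":0,"ay":0,"az":0,"grip":1},
    {"dx":0,"dy":0,"dz":4,"ax":0,"ay":0,"az":0,"grip":1},
    {"dx":0,"dy":0,"dz":4,"ax":0,"ay":0,"az":0,"grip":1},
    {"dx":0,"dy":0,"dz":4,"ax":0,"ay":0,"az":0,"grip":1},
    {"dx":0,"dy":0,"dz":0,"ax":0,"ay":0,"az":0,"grip":1},
    {"dx":0,"dy":0,"dz":0,"ax":0,"ay":0,"az":0,"grip":1}
  ]
}}

```text
clock: 8.6
position: [0.5636, 0.0315, 0.3713]
ee_rot: [-0.0, 0.662, 0.75, -0.0]
contact_force: [-0.0, -0.0, -1.2]
width: 0.0133
gripper_force: 58.4
```

Request:
{"method": "jog_arm", "body": {
  "plan": [
    {"dx":0,"dy":0,"dz":3,"ax":0,"ay":0,"az":0,"grip":1},
    {"dx":0,"dy":0,"dz":3,"ax":0,"ay":0,"az":0,"grip":1},
    {"dx":0,"dy":0,"dz":2,"ax":0,"ay":0,"az":0,"grip":1},
    {"dx":0,"dy":0,"dz":1,"ax":0,"ay":0,"az":0,"grip":1},
    {"dx":0,"dy":0,"dz":0,"ax":0,"ay":0,"az":0,"grip":1},
    {"dx":0,"dy":0,"dz":0,"ax":0,"ay":0,"az":0,"grip":1}
  ]
}}

```text
clock: 9.1
position: [0.5637, 0.0315, 0.3626]
ee_rot: [0.0, 0.662, 0.75, -0.0]
contact_force: [-0.8, 0.3, -1.0]
width: 0.0134
gripper_force: 58.4
```

Request:
{"method": "jog_arm", "body": {
  "plan": [
    {"dx":0,"dy":0,"dz":1,"ax":0,"ay":0,"az":0,"grip":1},
    {"dx":0,"dy":0,"dz":0,"ax":0,"ay":0,"az":0,"grip":1}
  ]
}}

```text
clock: 9.27
position: [0.5637, 0.0315, 0.3617]
ee_rot: [0.0, 0.662, 0.75, 0.0]
contact_force: [0.5, 0.8, -0.9]
width: 0.0134
gripper_force: 58.4
```

Request:
{"method": "jog_arm", "body": {
  "plan": [
    {"dx":0,"dy":0,"dz":1,"ax":0,"ay":0,"az":0,"grip":1},
    {"dx":0,"dy":0,"dz":0,"ax":0,"ay":0,"az":0,"grip":1}
  ]
}}

```text
clock: 9.43
position: [0.5636, 0.0315, 0.3606]
ee_rot: [-0.0, 0.662, 0.75, -0.0]
contact_force: [0.5, -0.2, -0.4]
width: 0.0132
gripper_force: 58.4
```

Request:
{"method": "jog_arm", "body": {
  "plan": [
    {"dx":0,"dy":0,"dz":1,"ax":0,"ay":0,"az":0,"grip":1},
    {"dx":0,"dy":0,"dz":0,"ax":0,"ay":0,"az":0,"grip":1}
  ]
}}

```text
clock: 9.6
position: [0.5636, 0.0315, 0.3601]
ee_rot: [0.0, 0.662, 0.75, 0.0]
contact_force: [-0.5, -0.2, 2.2]
width: 0.0133
gripper_force: 59.0
```

Request:
{"method": "jog_arm", "body": {
  "plan": [
    {"dx":0,"dy":0,"dz":1,"ax":0,"ay":0,"az":0,"grip":1},
    {"dx":0,"dy":0,"dz":0,"ax":0,"ay":0,"az":0,"grip":1}
  ]
}}

```text
clock: 9.77
position: [0.5636, 0.0315, 0.3599]
ee_rot: [0.001, 0.662, 0.75, 0.0]
contact_force: [-0.5, -0.0, 5.9]
width: 0.013
gripper_force: 59.5
```

Request:
{"method": "jog_arm", "body": {
  "plan": [
    {"dx":0,"dy":0,"dz":1,"ax":0,"ay":0,"az":0,"grip":1},
    {"dx":0,"dy":0,"dz":0,"ax":0,"ay":0,"az":0,"grip":1},
    {"dx":0,"dy":0,"dz":0,"ax":0,"ay":0,"az":0,"grip":1}
  ]
}}

```text
clock: 10.02
position: [0.5636, 0.0316, 0.3597]
ee_rot: [0.001, 0.661, 0.75, 0.001]
contact_force: [-2.6, -0.0, 10.4]
width: 0.0131
gripper_force: 60.1
```

Request:
{"method": "jog_arm", "body": {
  "plan": [
    {"dx":0,"dy":0,"dz":-4,"ax":0,"ay":0,"az":0,"grip":1},
    {"dx":4,"dy":0,"dz":0,"ax":0,"ay":0,"az":0,"grip":1},
    {"dx":4,"dy":0,"dz":0,"ax":0,"ay":0,"az":0,"grip":1},
    {"dx":0,"dy":0,"dz":1,"ax":0,"ay":0,"az":0,"grip":1},
    {"dx":0,"dy":0,"dz":1,"ax":0,"ay":0,"az":0,"grip":1},
    {"dx":0,"dy":0,"dz":1,"ax":0,"ay":0,"az":0,"grip":1},
    {"dx":0,"dy":0,"dz":1,"ax":0,"ay":0,"az":0,"grip":1},
    {"dx":0,"dy":0,"dz":0,"ax":0,"ay":0,"az":0,"grip":1},
    {"dx":0,"dy":0,"dz":0,"ax":0,"ay":0,"az":0,"grip":1}
  ]
}}

```text
clock: 10.77
position: [0.5625, 0.0399, 0.3597]
ee_rot: [0.0, 0.661, 0.75, 0.001]
contact_force: [-3.1, 1.4, 11.5]
width: 0.0132
gripper_force: 60.3
```

Still rigid at +8 mm, so I'll try −8 mm.

Request:
{"method": "jog_arm", "body": {
  "plan": [
    {"dx":0,"dy":0,"dz":-4,"ax":0,"ay":0,"az":0,"grip":1},
    {"dx":-4,"dy":0,"dz":0,"ax":0,"ay":0,"az":0,"grip":1},
    {"dx":-4,"dy":0,"dz":0,"ax":0,"ay":0,"az":0,"grip":1},
    {"dx":-4,"dy":0,"dz":0,"ax":0,"ay":0,"az":0,"grip":1},
    {"dx":-4,"dy":0,"dz":0,"ax":0,"ay":0,"az":0,"grip":1},
    {"dx":0,"dy":0,"dz":1,"ax":0,"ay":0,"az":0,"grip":1},
    {"dx":0,"dy":0,"dz":1,"ax":0,"ay":0,"az":0,"grip":1},
    {"dx":0,"dy":0,"dz":1,"ax":0,"ay":0,"az":0,"grip":1},
    {"dx":0,"dy":0,"dz":1,"ax":0,"ay":0,"az":0,"grip":1},
    {"dx":0,"dy":0,"dz":0,"ax":0,"ay":0,"az":0,"grip":1},
    {"dx":0,"dy":0,"dz":0,"ax":0,"ay":0,"az":0,"grip":1}
  ]
}}

```text
clock: 11.68
position: [0.5644, 0.0232, 0.3583]
ee_rot: [0.001, 0.661, 0.75, -0.001]
contact_force: [-1.4, -2.3, 4.9]
width: 0.0132
gripper_force: 59.2
```

The paddle gives here: the tip has sunk about 2 mm at 5 N, with a side force toward −y. I'll lift, move 3 mm further that way and press.

Request:
{"method": "jog_arm", "body": {
  "plan": [
    {"dx":0,"dy":0,"dz":-4,"ax":0,"ay":0,"az":0,"grip":1},
    {"dx":-3,"dy":0,"dz":0,"ax":0,"ay":0,"az":0,"grip":1},
    {"dx":0,"dy":0,"dz":2,"ax":0,"ay":0,"az":0,"grip":1},
    {"dx":0,"dy":0,"dz":1,"ax":0,"ay":0,"az":0,"grip":1},
    {"dx":0,"dy":0,"dz":1,"ax":0,"ay":0,"az":0,"grip":1},
    {"dx":0,"dy":0,"dz":1,"ax":0,"ay":0,"az":0,"grip":1},
    {"dx":0,"dy":0,"dz":1,"ax":0,"ay":0,"az":0,"grip":1},
    {"dx":0,"dy":0,"dz":0,"ax":0,"ay":0,"az":0,"grip":1},
    {"dx":0,"dy":0,"dz":0,"ax":0,"ay":0,"az":0,"grip":1}
  ]
}}

```text
clock: 12.43
position: [0.5648, 0.0207, 0.356]
ee_rot: [-0.0, 0.661, 0.75, -0.0]
contact_force: [-1.4, 0.4, 5.2]
width: 0.0131
gripper_force: 59.4
```

Request:
{"method": "jog_arm", "body": {
  "plan": [
    {"dx":0,"dy":0,"dz":1,"ax":0,"ay":0,"az":0,"grip":1},
    {"dx":0,"dy":0,"dz":1,"ax":0,"ay":0,"az":0,"grip":1},
    {"dx":0,"dy":0,"dz":1,"ax":0,"ay":0,"az":0,"grip":1},
    {"dx":0,"dy":0,"dz":1,"ax":0,"ay":0,"az":0,"grip":1},
    {"dx":0,"dy":0,"dz":0,"ax":0,"ay":0,"az":0,"grip":1}
  ]
}}

```text
clock: 12.85
position: [0.5644, 0.0206, 0.3521]
ee_rot: [-0.001, 0.661, 0.75, -0.001]
contact_force: [-2.4, -0.6, 7.2]
width: 0.0135
gripper_force: 59.6
```

Request:
{"method": "jog_arm", "body": {
  "plan": [
    {"dx":0,"dy":0,"dz":1,"ax":0,"ay":0,"az":0,"grip":1},
    {"dx":0,"dy":0,"dz":1,"ax":0,"ay":0,"az":0,"grip":1},
    {"dx":0,"dy":0,"dz":1,"ax":0,"ay":0,"az":0,"grip":1},
    {"dx":0,"dy":0,"dz":0,"ax":0,"ay":0,"az":0,"grip":1},
    {"dx":0,"dy":0,"dz":0,"ax":0,"ay":0,"az":0,"grip":1}
  ]
}}

```text
clock: 13.27
position: [0.5643, 0.0206, 0.3493]
ee_rot: [-0.001, 0.661, 0.75, -0.001]
contact_force: [-2.7, -0.5, 9.0]
width: 0.0131
gripper_force: 59.7
```

```bash
python3 - <<'E'
from h import *
to([.5637,.0312,.4105],.128)
o=cv2.imread('pics/scene.png').astype(int);b=grab('scene','s5.png')['image'][:,:,::-1].astype(int)
def blue(i): return (i[:,:,0]>100)&(i[:,:,2]<60)
for i in(o,b):
    m=blue(i)[190:290,210:300];ys,xs=np.nonzero(m);print(m.sum(),ys.min()+190,ys.max()+190,xs.min()+210,xs.max()+210)
E
```

```text
t 13.2667 pos [0.5643 0.0206 0.3493] z [-1.9e-03 -4.0e-04 -1.0e+00] psi 0.1253 F [-2.71 -0.54  8.97] M [-0.2   0.84  0.03] w 0.013062913092947097
tool mm [ 10.6   0.6 -61.2] az units -0.026
2637 205 265 226 283
2233 197 267 226 284
```

The lid is up: its blue outline has grown toward the camera, from row 205 to 197. I'll draw the key out and carry it back over the stand.

Request:
{"method": "jog_arm", "body": {
  "plan": [
    {"dx":0,"dy":0,"dz":-4,"ax":0,"ay":0,"az":0,"grip":1},
    {"dx":0,"dy":0,"dz":-8,"ax":0,"ay":0,"az":0,"grip":1},
    {"dx":0,"dy":0,"dz":-12,"ax":0,"ay":0,"az":0,"grip":1},
    {"dx":0,"dy":0,"dz":-16,"ax":0,"ay":0,"az":0,"grip":1},
    {"dx":0,"dy":0,"dz":-16,"ax":0,"ay":0,"az":0,"grip":1},
    {"dx":0,"dy":0,"dz":-16,"ax":0,"ay":0,"az":0,"grip":1},
    {"dx":0,"dy":0,"dz":-12,"ax":0,"ay":0,"az":0,"grip":1},
    {"dx":0,"dy":0,"dz":-6,"ax":0,"ay":0,"az":0,"grip":1},
    {"dx":0,"dy":0,"dz":0,"ax":0,"ay":0,"az":0,"grip":1}
  ]
}}

```text
clock: 14.07
position: [0.5652, 0.0208, 0.4397]
ee_rot: [0.001, 0.661, 0.75, 0.001]
contact_force: [0.2, -0.2, -0.4]
width: 0.0133
gripper_force: 58.5
```

Request:
{"method": "jog_arm", "body": {
  "plan": [
    {"dx":20,"dy":-1.5,"dz":0,"ax":0,"ay":0,"az":0,"grip":1},
    {"dx":35,"dy":-2.6,"dz":0,"ax":0,"ay":0,"az":0,"grip":1},
    {"dx":35,"dy":-2.6,"dz":0,"ax":0,"ay":0,"az":0,"grip":1},
    {"dx":35,"dy":-2.6,"dz":0,"ax":0,"ay":0,"az":0,"grip":1},
    {"dx":35,"dy":-2.6,"dz":0,"ax":0,"ay":0,"az":0,"grip":1},
    {"dx":35,"dy":-2.6,"dz":0,"ax":0,"ay":0,"az":0,"grip":1},
    {"dx":35,"dy":-2.6,"dz":0,"ax":0,"ay":0,"az":0,"grip":1},
    {"dx":30,"dy":-2.2,"dz":0,"ax":0,"ay":0,"az":0,"grip":1},
    {"dx":25,"dy":-1.8,"dz":0,"ax":0,"ay":0,"az":0,"grip":1},
    {"dx":15,"dy":-1.1,"dz":0,"ax":0,"ay":0,"az":0,"grip":1},
    {"dx":0,"dy":0,"dz":0,"ax":0,"ay":0,"az":0.98,"grip":1},
    {"dx":0,"dy":0,"dz":0,"ax":0,"ay":0,"az":0.98,"grip":1},
    {"dx":0,"dy":0,"dz":0,"ax":0,"ay":0,"az":0,"grip":1},
    {"dx":0,"dy":0,"dz":0,"ax":0,"ay":0,"az":0,"grip":1}
  ]
}}

```text
clock: 15.23
position: [0.5056, 0.3152, 0.4378]
ee_rot: [-0.0, 0.734, 0.679, -0.001]
contact_force: [-1.2, -0.3, -1.3]
width: 0.0133
gripper_force: 58.5
```

```bash
python3 - <<'E'
from h import *
to([.5048,.3155,.2955],-.0802)
b=grab('scene','s6.png')['image'][:,:,::-1].astype(int)
m=((b[:,:,0]>100)&(b[:,:,2]<60))[190:290,210:300];ys,xs=np.nonzero(m);print(m.sum(),ys.min()+190,ys.max()+190)
E
```

```text
t 15.2333 pos [0.5056 0.3152 0.4378] z [-0.0013 -0.0011 -1.    ] psi -0.0779 F [-1.17 -0.26 -1.26] M [-0.02  0.01  0.01] w 0.01325706135349844
tool mm [  0.4  -0.6 142.3] az units 0.022
2201 197 267
```

Request:
{"method": "jog_arm", "body": {
  "plan": [
    {"dx":0.4,"dy":-0.6,"dz":20,"ax":0,"ay":0,"az":0.02,"grip":1},
    {"dx":0,"dy":0,"dz":20,"ax":0,"ay":0,"az":0,"grip":1},
    {"dx":0,"dy":0,"dz":20,"ax":0,"ay":0,"az":0,"grip":1},
    {"dx":0,"dy":0,"dz":20,"ax":0,"ay":0,"az":0,"grip":1},
    {"dx":0,"dy":0,"dz":15,"ax":0,"ay":0,"az":0,"grip":1},
    {"dx":0,"dy":0,"dz":10,"ax":0,"ay":0,"az":0,"grip":1},
    {"dx":0,"dy":0,"dz":6,"ax":0,"ay":0,"az":0,"grip":1},
    {"dx":0,"dy":0,"dz":0,"ax":0,"ay":0,"az":0,"grip":1},
    {"dx":0,"dy":0,"dz":0,"ax":0,"ay":0,"az":0,"grip":1}
  ]
}}

```text
clock: 16.03
position: [0.5053, 0.3159, 0.3281]
ee_rot: [0.0, 0.736, 0.677, 0.0]
contact_force: [0.7, -1.4, -0.1]
width: 0.0131
gripper_force: 58.5
```

Request:
{"method": "jog_arm", "body": {
  "plan": [
    {"dx":0,"dy":0,"dz":5,"ax":0,"ay":0,"az":0,"grip":1},
    {"dx":0,"dy":0,"dz":5,"ax":0,"ay":0,"az":0,"grip":1},
    {"dx":0,"dy":0,"dz":5,"ax":0,"ay":0,"az":0,"grip":1},
    {"dx":0,"dy":0,"dz":5,"ax":0,"ay":0,"az":0,"grip":1},
    {"dx":0,"dy":0,"dz":0,"ax":0,"ay":0,"az":0,"grip":1},
    {"dx":0,"dy":0,"dz":0,"ax":0,"ay":0,"az":0,"grip":1}
  ]
}}

```text
clock: 16.53
position: [0.5048, 0.3159, 0.3072]
ee_rot: [-0.0, 0.736, 0.677, -0.0]
contact_force: [0.0, -0.3, -1.0]
width: 0.0134
gripper_force: 58.5
```

Request:
{"method": "jog_arm", "body": {
  "plan": [
    {"dx":0,"dy":0,"dz":5,"ax":0,"ay":0,"az":0,"grip":1},
    {"dx":0,"dy":0,"dz":3,"ax":0,"ay":0,"az":0,"grip":1},
    {"dx":0,"dy":0,"dz":2,"ax":0,"ay":0,"az":0,"grip":1},
    {"dx":0,"dy":0,"dz":0,"ax":0,"ay":0,"az":0,"grip":1},
    {"dx":0,"dy":0,"dz":0,"ax":0,"ay":0,"az":0,"grip":1}
  ]
}}

```text
clock: 16.95
position: [0.505, 0.3159, 0.2975]
ee_rot: [-0.0, 0.736, 0.677, -0.0]
contact_force: [-0.6, -0.4, -1.0]
width: 0.0133
gripper_force: 58.5
```

```bash
python3 - <<'E'
from h import *
to([.5048,.3155,.2955],-.0802)
E
```

```text
t 16.95 pos [0.505  0.3159 0.2975] z [-3.e-04 -2.e-04 -1.e+00] psi -0.0822 F [-0.62 -0.36 -1.02] M [-0.   -0.02 -0.  ] w 0.013299176378653485
tool mm [-0.4 -0.1  2. ] az units -0.02
```

2 mm to go. I'll lower to contact, open slowly, let it settle, then back off upward.

Request:
{"method": "jog_arm", "body": {
  "plan": [
    {"dx":0,"dy":0,"dz":1,"ax":0,"ay":0,"az":0,"grip":1},
    {"dx":0,"dy":0,"dz":1,"ax":0,"ay":0,"az":0,"grip":1},
    {"dx":0,"dy":0,"dz":0,"ax":0,"ay":0,"az":0,"grip":1},
    {"dx":0,"dy":0,"dz":0,"ax":0,"ay":0,"az":0,"grip":1}
  ]
}}

```text
clock: 17.28
position: [0.505, 0.3159, 0.2957]
ee_rot: [0.0, 0.736, 0.677, -0.0]
contact_force: [0.4, 0.2, -0.9]
width: 0.0135
gripper_force: 58.5
```

Request:
{"method": "jog_arm", "body": {
  "plan": [
    {"dx":0,"dy":0,"dz":1,"ax":0,"ay":0,"az":0,"grip":1},
    {"dx":0,"dy":0,"dz":0,"ax":0,"ay":0,"az":0,"grip":1},
    {"dx":0,"dy":0,"dz":0,"ax":0,"ay":0,"az":0,"grip":1}
  ]
}}

```text
clock: 17.53
position: [0.505, 0.316, 0.2955]
ee_rot: [0.0, 0.736, 0.677, 0.0]
contact_force: [-1.1, -0.7, 4.4]
width: 0.013
gripper_force: 59.2
```

Request:
{"method": "jog_arm", "body": {
  "plan": [
    {"dx":0,"dy":0,"dz":0,"ax":0,"ay":0,"az":0,"grip":0.82},
    {"dx":0,"dy":0,"dz":0,"ax":0,"ay":0,"az":0,"grip":0.78},
    {"dx":0,"dy":0,"dz":0,"ax":0,"ay":0,"az":0,"grip":0.74},
    {"dx":0,"dy":0,"dz":0,"ax":0,"ay":0,"az":0,"grip":0.7},
    {"dx":0,"dy":0,"dz":0,"ax":0,"ay":0,"az":0,"grip":0.6},
    {"dx":0,"dy":0,"dz":0,"ax":0,"ay":0,"az":0,"grip":0.45},
    {"dx":0,"dy":0,"dz":0,"ax":0,"ay":0,"az":0,"grip":0.3},
    {"dx":0,"dy":0,"dz":0,"ax":0,"ay":0,"az":0,"grip":0.3},
    {"dx":0,"dy":0,"dz":0,"ax":0,"ay":0,"az":0,"grip":0.3},
    {"dx":0,"dy":0,"dz":-10,"ax":0,"ay":0,"az":0,"grip":0.3},
    {"dx":0,"dy":0,"dz":-20,"ax":0,"ay":0,"az":0,"grip":0.3},
    {"dx":0,"dy":0,"dz":-30,"ax":0,"ay":0,"az":0,"grip":0.3},
    {"dx":0,"dy":0,"dz":-30,"ax":0,"ay":0,"az":0,"grip":0.3},
    {"dx":0,"dy":0,"dz":-20,"ax":0,"ay":0,"az":0,"grip":0.3},
    {"dx":0,"dy":0,"dz":0,"ax":0,"ay":0,"az":0,"grip":0.3},
    {"dx":0,"dy":0,"dz":0,"ax":0,"ay":0,"az":0,"grip":0.3},
    {"dx":0,"dy":0,"dz":0,"ax":0,"ay":0,"az":0,"grip":0.3},
    {"dx":0,"dy":0,"dz":0,"ax":0,"ay":0,"az":0,"grip":0.3}
  ]
}}

```text
clock: 19.03
position: [0.5045, 0.3157, 0.4033]
ee_rot: [-0.0, 0.736, 0.677, -0.001]
contact_force: [0.3, 0.3, -0.6]
width: 0.0599
gripper_force: 0.0
```

```bash
python3 - <<'E'
from h import *
to([.5048,.3155,.405],-.0802)
d=grab('wrist','w7.png');g=d['image'].astype(int).mean(2)
# compare with pre-grasp picture: bar ends/edges at z=.156
def bar(G):
    out=[]
    for r in(150,180,205):
        x=np.nonzero((G[r,238:268]<180)&(G[r,238:268]>100))[0]+238
        out.append((x.min(),x.max()))
    c=G[100:300,252];return out
print(bar(g),bar(cv2.imread('pics/w2.png').mean(2)))
print(g[112:134,251].astype(int),g[258:276,250].astype(int))
A=onz(d,251.5,124,.156);print(A)
o=cv2.imread('pics/scene.png').astype(int)[150:215,305:360];b=grab('scene','s7.png')['image'][150:215,305:360,::-1].astype(int)
print('scene diff around stand',np.abs(o-b).max(2).__gt__(60).sum())
dd=np.abs(o-b).max(2)>60;ys,xs=np.nonzero(dd);print(list(zip(xs+305,ys+150))[:40])
E
```

```text
t 19.0333 pos [0.5045 0.3157 0.4033] z [-0.0025 -0.0013 -1.    ] psi -0.0822 F [ 0.3   0.33 -0.62] M [-0.    0.01  0.04] w 0.059857563487870816
tool mm [-0.2  0.3 -1.7] az units -0.019
[(np.int64(238), np.int64(264)), (np.int64(247), np.int64(264)), (np.int64(247), np.int64(267))] [(np.int64(242), np.int64(260)), (np.int64(243), np.int64(259)), (np.int64(243), np.int64(267))]
[239 239 239 239 239 239 239 239 239 239 239 239 235 216 153 101 112 137
 155 162 164 165] [144 143 143 143 143 143 142 142 142 140 126  93  50  21  14  16  14  16]
[0.50814313 0.37733726 0.156     ]
scene diff around stand 77
[(np.int64(341), np.int64(150)), (np.int64(342), np.int64(150)), (np.int64(343), np.int64(150)), (np.int64(344), np.int64(150)), (np.int64(341), np.int64(151)), (np.int64(342), np.int64(151)), (np.int64(343), np.int64(151)), (np.int64(344), np.int64(151)), (np.int64(341), np.int64(152)), (np.int64(342), np.int64(152)), (np.int64(343), np.int64(152)), (np.int64(344), np.int64(152)), (np.int64(341), np.int64(153)), (np.int64(342), np.int64(153)), (np.int64(343), np.int64(153)), (np.int64(344), np.int64(153)), (np.int64(341), np.int64(154)), (np.int64(342), np.int64(154)), (np.int64(343), np.int64(154)), (np.int64(344), np.int64(154)), (np.int64(341), np.int64(155)), (np.int64(342), np.int64(155)), (np.int64(343), np.int64(155)), (np.int64(344), np.int64(155)), (np.int64(342), np.int64(156)), (np.int64(343), np.int64(156)), (np.int64(344), np.int64(156)), (np.int64(341), np.int64(157)), (np.int64(342), np.int64(157)), (np.int64(343), np.int64(157)), (np.int64(344), np.int64(157)), (np.int64(345), np.int64(157)), (np.int64(341), np.int64(158)), (np.int64(342), np.int64(158)), (np.int64(343), np.int64(158)), (np.int64(344), np.int64(158)), (np.int64(345), np.int64(158)), (np.int64(346), np.int64(158)), (np.int64(342), np.int64(159)), (np.int64(343), np.int64(159))]
```

```bash
python3 - <<'E'
from h import *
o=cv2.imread('pics/scene.png').astype(int);b=cv2.imread('pics/s7.png').astype(int)
dd=(np.abs(o-b).max(2)>60).astype(np.uint8)
n,l,st,ce=cv2.connectedComponentsWithStats(dd);print(st[1:][st[1:,4]>3])
d=grab('wrist')
for r in(150,180):print([onz(d,x,r,.156).round(4) for x in(247,264.5)])
m=((b[:,:,0]>100)&(b[:,:,2]<60))[190:290,210:300];print(m.sum(),np.nonzero(m)[0].min()+190)
ok=dd[164:215,305:360].sum();print('key/stand diff',ok)
if ok<15: print(manip.sign_off())
E
```

```text
[[  49    0   67   44  849]
 [ 109    0    4    6   13]
 [ 216    0   26   70  368]
 [ 238    0  144  137 5559]
 [ 127    7    6    6    9]
 [  58   11    4    6   13]
 [ 218   11    3    3    5]
 [  50   23   13   20  130]
 [ 341   28    3    6   12]
 [  79   30    3    5   10]
 [ 226   32    2    4    4]
 [ 223   41    4    3    5]
 [  65   44   36   71  771]
 [ 236   52   10   17  143]
 [ 379   57    7    9   32]
 [ 247   63    2    6    7]
 [ 370   66   16   14   57]
 [ 352   68    2    5    5]
 [ 221   76   33   26  208]
 [ 103   82    7    5   13]
 [ 110  100    4    9   13]
 [ 226  104    4    6   17]
 [ 336  128   20    6   37]
 [ 246  133   18    6   27]
 [ 343  141   12    5   39]
 [ 341  150    6   10   40]
 [ 335  160   12    8   29]
 [ 240  197   47   39  323]
 [ 225  210   17   27  101]
 [ 235  261   49    9  141]]
[array([0.5034, 0.3589, 0.156 ]), array([0.5163, 0.3578, 0.156 ])]
[array([0.5013, 0.3358, 0.156 ]), array([0.5147, 0.3347, 0.156 ])]
2217 197
key/stand diff 23
```

```bash
python3 - <<'E'
from h import *
o=cv2.imread('pics/scene.png').astype(int);b=grab('scene');i=b['image'][:,:,::-1].astype(int)
print(proj(b,[.5345,.3157,.23]),proj(b,[.4745,.3157,.23]))
k=np.abs(o-i).max(2)[170:215,305:360];print((k>60).sum(),(k>35).sum())
if (k>60).sum()<8: print(manip.sign_off())
E
```

```text
(np.float64(336.98563296200683), np.float64(171.9186019239009)) (np.float64(334.70817828556505), np.float64(158.0427002560034))
9 57
```

The remaining differences lie where the open fingertips project, around (337,172). The key itself is where it started.

```bash
python3 -c "
from rig import manip
print(manip.sign_off())"
```

```text
the job is handed in; nothing more can be done
None
```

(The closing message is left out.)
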